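Open the interlocked lid of a plate incubator

TASK

Open the plate incubator so that the plate inside can be reached: press the two blue lid-release keys down together, one with each fingertip, and keep both fully down until the lid springs ajar. Then let go of the keys and push the lid with a finger, by its front lip, up and back past upright until it lies back open on its stop. Only press and push, gently: do not grip or lift anything, leave the plate in its nest, and leave the tip box, the bottle and the marker where they are.

Things in the scene. Friction and masses are not known exactly. Their poses are not given: they have to be found in the camera images.
- incubator: bench plate incubator, fixed to the desk, white upper shell on a dark lower case, 260 (x) x 200 (y) x 85 mm high to its flat top deck; origin at the centre of its underside, x points to its back (the lid hinge), -x to its front (the control deck), y to its left, z up. The front deck (x from -130 to -45 mm, 85 mm high) carries the two keys on a dark flush panel with a display to the left; the lid covers the rest.
- key_left_top (a point): centre of the top face of the left (+y) round blue key, 23 mm across; released it stands 10 mm above the deck (95 mm above the desk), at x = -95, y = +32 mm of the incubator; the two keys are 64 mm apart centre to centre. A steel collar round each key (32 mm across) rises 3 mm above the deck
- key_right_top (a point): the same for the right (-y) key, at x = -95, y = -32 mm of the incubator
- key_left (a joint): travel of the left key in m: 0 released, 0.006 fully down (hard stop); sprung, 3 N to start it moving and about 6 to 10 N to hold it fully down. Each key draws its own lock bolt off the lid through a damper, which takes about 2 s (up to 3 s) with the key held fully down; a key let go lets its bolt creep back. The lid comes free only when both bolts are drawn at once
- key_right (a joint): the same for the right key
- lid (a joint): lid angle in rad: 0 shut and locked; when unlocked a spring lifts it within a second to about 0.83 and holds it there (ajar); pushed on by hand (1 to 2 N at the lip) it goes past upright (1.57) and from about 1.7 falls back by itself onto its stop at 1.92 (fully open). Near upright (about 1.45 to 1.7) it may just stand there on its hinge friction; let go earlier it sinks back to about 0.85
- lid_lip (a point): middle of the front edge of the lid, on a dark finger lip 50 mm wide (y), 6 mm thick, 10 mm deep; moves with the lid, 154 mm from the hinge axis; shut it is 59 mm behind the keys' centres and 92 mm above the desk. The lid is a white frame 188 mm wide and 12 mm thick with a clear pane; two steel hooks 10 mm wide hang 25 mm below it, near its front edge at y = +32 and -32 mm
- lid_hinge (a point): middle of the lid's hinge axis, which runs along the incubator's y at x = +105 mm, z = 88 mm of the incubator; the lid opens by its front edge rising and swinging to the back
- sample_plate: white 96-well plate, 85 x 128 x 14 mm, loose in the nest under the lid; origin at the centre of its underside
- nest (a point): centre of the plate nest's floor, 62 mm above the desk; 7 mm high corners hold the plate
- tip_box: blue and clear pipette tip box, 90 x 120 x 67 mm high, loose on the desk to the left of the incubator, shut; origin at the centre of its underside
- stain_bottle: bottle with a black cap, 46 mm across, 85 mm high, loose on the desk to the right of the incubator; origin at the centre of its underside
- marker: black marker, 135 mm long, 16 mm thick, lying on the desk in front of the incubator; origin at its underside's centre

How it is judged (in metres and radians):
On the way, in this order (a step that is already met when the one before it is completed fails the run):
1. both keys are down together, with the lid still locked (value of joint each of key_left, key_right above 0.004 m and value of joint lid below 0.05 rad), for 0.3 s.
2. the lid springs ajar while both keys are still held down (value of joint each of key_left, key_right above 0.004 m and value of joint lid above 0.15 rad), for 0.1 s.
3. the keys are let go and back up (value of joint each of key_left, key_right below 0.001 m), for 0.1 s.
4. the lid is pushed past upright (value of joint lid above 1.6 rad), for 0.1 s.
At the end, for the whole second after the job is handed in: The lid lies back on its stop (over 1.85 of 1.92 rad), both keys are back up (within 1 mm), the plate lies flat in its nest (within 6 mm), and the tip box, bottle and marker are within 15 mm of where they stood (all of step 3 and value of joint lid above 1.85 rad and distance between sample_plate and nest below 0.006 m and angle between sample_plate's own z axis and vertical below 0.05 rad and distance of each of tip_box, stain_bottle, marker from where it was at the start of the episode below 0.015 m); the robot touches nothing.
It fails at once if the lid is gripped or forced (over 25 N between the fingers and the lid) (contact force between the fingers and lid above 25 N).
It fails at once if a key is hammered (over 40 N) (contact force between anything else and key_left above 40 N or contact force between anything else and key_right above 40 N).
It fails at once if the plate is taken or lifted from its nest (z of sample_plate in the frame of nest above 0.01 m).
It fails at once if the tip box, bottle or marker is pushed or knocked over (distance of any of tip_box, stain_bottle, marker from where it was at the start of the episode above 0.03 m).
It also fails if it takes over 56 s, if anything falls off the work surface, if the arm or the gripper's body presses on something with over 40 N, if the wrist force passes 120 N, or if a joint passes its speed limit or range.

ROBOT

A 6-joint arm with a two-finger parallel gripper is mounted at the origin on a cart in front of the work surface, level with it; the furniture and walls round the work are solid. World frame = base frame: x ahead of the robot, y to its left, z up, the work surface at z = 0. Lengths are in mm, angles in rad, forces in N, time in s.
With the tool pointing down it reaches from about 350 to 875 mm from the base axis. Payload 4.2 kg.
Tool frame: the origin (TCP) lies on the centre line of the jaws, within the pads' length; the fingertips stand 14 mm ahead of it and the grasp point (between the pads) lies 5 mm behind it (tcp_to_tips is the distance from the TCP to the fingertips, in mm); z points along the fingers, y is the direction in which the jaws open and shut (so a half turn about z gives the same grasp; the last joint's range is limited). The gripper opens to 85 mm and grips with 20 to 120 N. Pads are 22 mm wide; open, the fingers measure 114 mm over their backs; the gripper's body (76 mm by 85 mm) begins 54 mm behind the grasp point. The pads swing forward as they close: fully open they stand 13 mm farther back than shut.
Start: joints at [-1.031, 0.385, 0.008, 0, -1.194, -0.259], TCP at [173.219, -600.495, 245.312] pointing down, gripper open.
Joint ranges: [-3.14, 3.14], [-1.21, 2.06], [-1.07, 1.41], [-3.16, 2.05], [-2.99, -0.16], [-3.1, 3.1]. Speed limits (rad/s): [2.79, 2.79, 3.14, 3.14, 3.14, 3.14].

INTERFACE

Orientations are given as a unit quaternion [x, y, z, w].
In Python, from bench import read_state, get_image, job_done, tcp_to_tips gives the robot as it stands. The module is installed in compiled form; this text tells all that it offers.
- The arm moves only by the tool play_rows, never from a script. Its argument "targets" is a list of rows, each an object of numbers: "gripper": the gripper's target within -1 to 1 (shut at 1, half-way at 0, fully open at -1); "tx", "ty", "tz": the shift along the tool's x, y, z scaled (see below); "spin": the turn about the tool's z scaled (see below). A call has 1 to 12 rows; each row is the pose to reach, as a shift and turn from the pose commanded when the call began, along the tool's axes at that moment; what a row does not reach only later rows make up. The controller multiplies each number of a shift by 0.25 m and each number of a turn by pi/4 rad. A row lasts 1/8 s, in which the tool goes at most 62.5 mm and 10.7 degrees, less where a joint would pass 70% of its speed; a pose out of reach is approached as far as the arm can. A call with a number of a shift or a turn outside -1 to 1 is refused whole. A call with a gripper value outside its range is refused whole. The fingers move at their own pace and stop on an object; the grip force is fixed at half the most. Time passes only in rows, so rows that repeat a pose let the fingers close. It gives the time, the measured TCP pose, the force and the opening at its end, in the units of the state.
- read_state(): the state, without advancing time (a new reading comes with each control period).
- get_image(name): name is "scene" or "top" or "wrist"; returns a dict with "frame" (400x640x3 uint8, red, green, blue), "depth" (400x640 float32, mm along the optical axis (not along the pixel's ray), 0 where there is no reading), "mtx" (3x3 intrinsics, pixels), "k1" (the pictures are not rectified: a ray, as slopes to the right and down, at radius r is drawn at 1 + k1 r^2 times it, then the intrinsics apply), "world_to_cam" (4x4, takes a point from world to camera coordinates). Camera axes: x right, y up, looking along -z (the intrinsics and any distortion apply to the point x, -y, -z); pixel columns grow to the right and rows downward; lengths in mm; the calibration is good to about 2 mm. A picture is of the moment at which its call begins.
- job_done(): hands the job in, once; it reports no verdict.
The state is a dict: "clock": time; "joints": joint angles; "joint_vel": joint speeds; "joint_efforts": joint torques, N m; "position": TCP position; "ee_rot": TCP orientation; "contact_force": force on the tool from outside, world axes, zero at the start; "wrist_torque": the same for the moment, N m; "gripper_width": finger opening in mm.
Only numpy, scipy, OpenCV 4.12 (cv2) and the standard library are available. Lean on these libraries where they do the work, as an engineer would, in place of code of your own. Each camera call takes 0.05 s, during which the arm holds its last target.

## Working session

There is one attempt and no reset: what is moved stays moved. The work goes in short steps, Python scripts to look and compute and a tool call to move; the robot and the scene stay as the last step left them, time stands still between calls to the robot, and variables do not carry over. Pictures are saved under pics/ and viewed, and the job is handed in when it is done.

Besides the shell and the picture viewer there is one more tool, called after ">>>" as name([rows], argument=value, ...), one row to a line, values as JSON. play_rows: Moves the arm, as the interface text tells. Its arguments: {"type":"object","properties":{"targets":{"type":"array","items":{"type":"object","properties":{"gripper":{"type":"number"},"tx":{"type":"number","minimum":-1,"maximum":1},"ty":{"type":"number","minimum":-1,"maximum":1},"tz":{"type":"number","minimum":-1,"maximum":1},"spin":{"type":"number","minimum":-1,"maximum":1}}}}},"required":["targets"]}

```bash
mkdir -p pics; cat > h.py <<'E'
import numpy as np, cv2
from bench import read_state, get_image
def save(im,fn): cv2.imwrite('pics/'+fn,im['frame'][:,:,::-1])
def ray(im,u,v):
    K=im['mtx'];d=np.array([(u-K[0,2])/K[0,0],(v-K[1,2])/K[1,1]])
    s=d.copy()
    for _ in range(20): s=d/(1+im['k1']*(s@s))
    M=np.array(im['world_to_cam']);R=M[:3,:3];t=M[:3,3]
    return -R.T@t, R.T@np.array([s[0],-s[1],-1.0])
def onplane(im,u,v,z):
    o,d=ray(im,u,v); return o+d*(z-o[2])/d[2]
def atdepth(im,u,v):
    o,d=ray(im,u,v); return o+d*im['depth'][int(round(v)),int(round(u))]
def meet(r1,r2):
    A=np.zeros((3,3));b=np.zeros(3)
    for o,d in (r1,r2):
        d=d/np.linalg.norm(d);P=np.eye(3)-np.outer(d,d);A+=P;b+=P@o
    p=np.linalg.solve(A,b)
    return p
def proj(im,p):
    M=np.array(im['world_to_cam']);c=M[:3,:3]@p+M[:3,3]
    s=np.array([c[0],-c[1]])/-c[2];s=s*(1+im['k1']*(s@s));K=im['mtx']
    return K[0,0]*s[0]+K[0,2],K[1,1]*s[1]+K[1,2]
def blobs(im,lo,hi,mina=20):
    h=cv2.cvtColor(im['frame'],cv2.COLOR_RGB2HSV);m=cv2.inRange(h,lo,hi)
    n,l,s,c=cv2.connectedComponentsWithStats(m)
    return [(s[i].tolist(),c[i].round(1).tolist()) for i in range(1,n) if s[i,4]>=mina]
E
python3 - <<'E'
from h import *
print(read_state())
for n in('scene','top','wrist'):
    im=get_image(n);save(im,n+'0.png');print(n,np.array(im['world_to_cam']).round(2).tolist(),im['k1'],im['mtx'][0,0]);print(blobs(im,(95,120,60),(130,255,255)))
E
```

```text
{'clock': 0.0, 'joints': array([-1.03140963e+00,  3.85552658e-01,  6.62467797e-03, -4.65493938e-04,
       -1.19399777e+00, -2.58626250e-01]), 'joint_vel': array([ 8.95829846e-05,  9.30563019e-04, -7.09655304e-05, -1.04392736e-03,
       -3.76718601e-04,  2.43751376e-04]), 'joint_efforts': array([-7.50273239e-05, -3.92287409e+01,  1.88397914e+01,  4.18631360e+00,
       -4.64227822e-03, -3.40176463e-06]), 'position': array([ 173.05393294, -599.99157529,  244.2284247 ]), 'ee_rot': array([-1.39834499e-01,  9.90174294e-01,  1.06512119e-03, -2.14309548e-04]), 'contact_force': array([ 0.30563148,  0.4597154 , -0.20496858]), 'wrist_torque': array([ 0.01297713,  0.00784303, -0.03896059]), 'gripper_width': 85.1039141610353}
scene [[-0.7, -0.71, -0.02, 401.92], [0.4, -0.42, 0.82, -293.74], [-0.59, 0.57, 0.58, -724.13], [0.0, 0.0, 0.0, 1.0]] 0.03503151745556 442.341090960408
[([222, 138, 10, 9, 75], [226.9, 141.8]), ([110, 173, 43, 19, 266], [130.1, 181.3]), ([368, 202, 8, 6, 42], [371.5, 204.6]), ([346, 213, 9, 7, 54], [350.1, 216.1]), ([282, 238, 7, 8, 23], [286.0, 241.5]), ([248, 258, 11, 8, 29], [253.3, 262.3]), ([225, 342, 66, 53, 1254], [257.7, 366.5])]
top [[0.04, -1.0, 0.0, -4.75], [0.98, 0.04, 0.2, -542.65], [-0.2, -0.01, 0.98, -1094.21], [0.0, 0.0, 0.0, 1.0]] -0.004150624428740901 515.7515097267167
[([206, 28, 47, 12, 487], [228.7, 33.7]), ([332, 44, 13, 13, 136], [337.9, 49.8]), ([319, 245, 9, 10, 70], [323.0, 249.6]), ([349, 250, 9, 9, 68], [352.9, 254.0]), ([155, 259, 63, 48, 2698], [185.7, 282.6])]
wrist [[-0.28, 0.96, 0.0, 624.1], [-0.91, -0.26, -0.32, 41.73], [-0.31, -0.09, 0.95, -380.35], [0.0, 0.0, 0.0, 1.0]] -0.019779012448074035 360.24472243922764
[([414, 360, 8, 11, 70], [417.7, 364.7]), ([394, 362, 8, 8, 56], [397.9, 365.4])]
```

View pics/scene0.png

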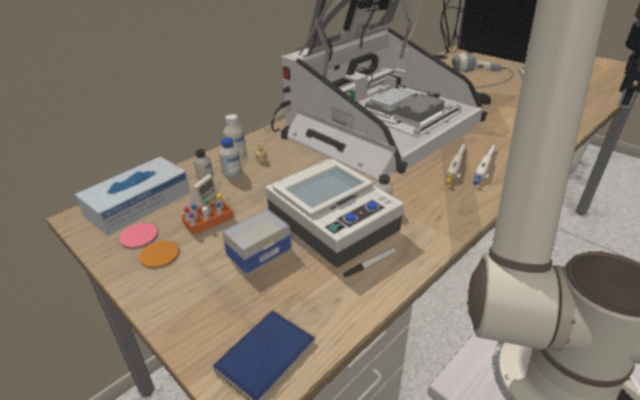

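View pics/top0.png

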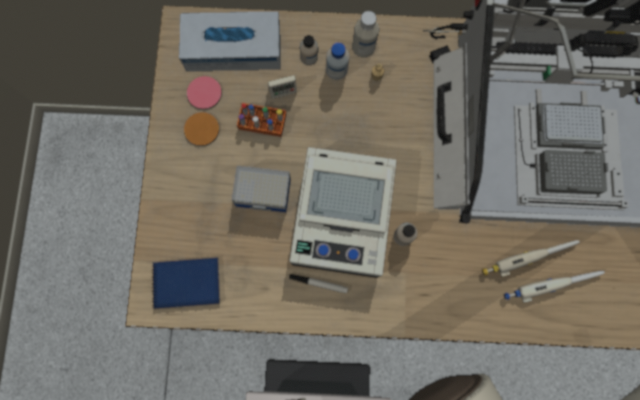

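```bash
python3 - <<'E'
from h import *
t=get_image('top');s=get_image('scene')
T=[(323,249.6),(352.9,254)];S=[(371.5,204.6),(350.1,216.1)]
for a in T:
    print('top',onplane(t,*a,95),atdepth(t,*a))
    for b in S:
        p=meet(ray(t,*a),ray(s,*b));print(' ',b,p.round(1),np.round(proj(t,p),1),np.round(proj(s,p),1))
for b in S: print('sc',onplane(s,*b,95),atdepth(s,*b))
a,b=[onplane(t,*x,95) for x in T];print(np.linalg.norm(a-b),np.arctan2(*(a-b)[:2]))
E
```

```text
top [455.89578395   3.84726754  95.        ] [455.42379829   3.87550187  98.55539396]
  (371.5, 204.6) [434.3  -6.3 133. ] [327.8 257.9] [362.1 202.7]
  (350.1, 216.1) [456.4   3.9  92.3] [323.  249.5] [350.2 216.1]
top [449.38539921 -59.736832    95.        ] [449.21582296 -59.64787105  96.33781177]
  (371.5, 204.6) [450.1 -59.7  91.9] [352.8 253.9] [371.7 204.6]
  (350.1, 216.1) [472.7 -49.1  51. ] [347.  245.7] [359.9 217.2]
sc [447.82870545 -56.16614334  95.        ] [445.67892058 -53.32305703  97.58880188]
sc [454.30598975   6.67395626  95.        ] [452.35014726   8.97036752  97.32355526]
63.916530132412966 0.10203456165401076
```

The scene view shows the keys at about (371,205) and (350,216). The top view shows them at (323,250) and (353,254). They measure 63.9 mm apart at z≈92–95, which fits the text, and the incubator yaw is about -0.102 rad. The marker lies in front at about (318,284) in the top view, the tip box is on the left and the bottle on the right at (405,232).

```bash
cat >> h.py <<'E'
from scipy.spatial.transform import Rotation as Ro
def plan(P,yax=None,st=None):
    st=st or read_state();R=Ro.from_quat(st['ee_rot']).as_matrix()
    d=R.T@(np.array(P)-st['position'])/250
    out=d.round(3)
    sp=None
    if yax is not None:
        l=R.T@np.append(yax,0);a=np.arctan2(-l[0],l[1])
        a=(a+np.pi/2)%np.pi-np.pi/2; sp=a/(np.pi/4)
    print('pos',st['position'].round(1),'t',out,'spin',sp,'tz',R.T[2].round(3)); return out,sp
E
python3 - <<'E'
from h import *
import bench
try: print(bench.tcp_to_tips() if callable(bench.tcp_to_tips) else bench.tcp_to_tips)
except Exception as e: print(e)
st=read_state();print(Ro.from_quat(st['ee_rot']).as_matrix().round(3))
plan((452.6,-27.9,230),(0.102,0.995))
E
```

```text
14.0
[[-0.961 -0.277 -0.   ]
 [-0.277  0.961  0.001]
 [ 0.     0.001 -1.   ]]
pos [ 173.2 -600.3  244.8] t [-1.708  1.89   0.061] spin 0.4874994224141306 tz [-0.     0.001 -1.   ]
```

View pics/wrist0.png

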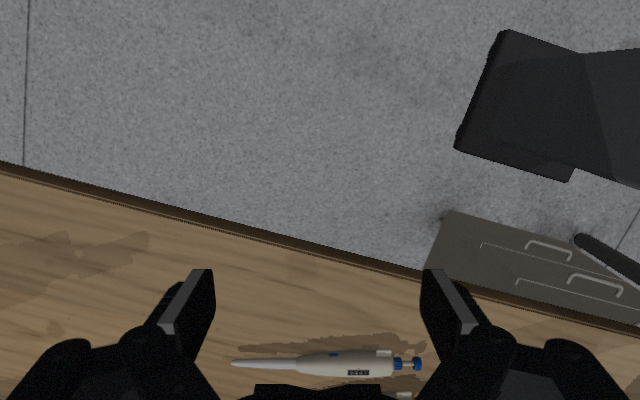

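The wrist view shows the open fingers over the desk edge and nothing close to them. First half of the traverse.

>>> play_rows([
  {"tx": -0.1,"ty": 0.1,"gripper": -0.18},
  {"tx": -0.25,"ty": 0.26,"spin": 0.1,"gripper": -0.18},
  {"tx": -0.4,"ty": 0.42,"spin": 0.2,"gripper": -0.18},
  {"tx": -0.55,"ty": 0.58,"spin": 0.3,"gripper": -0.18},
  {"tx": -0.7,"ty": 0.74,"spin": 0.4,"gripper": -0.18},
  {"tx": -0.85,"ty": 0.9,"spin": 0.487,"gripper": -0.18},
  {"tx": -0.9,"ty": 0.97,"spin": 0.487,"gripper": -0.18},
  {"tx": -0.9,"ty": 0.97,"spin": 0.487,"gripper": -0.18},
])

```text
invalid input
```

```bash
python3 - <<'E'
from h import *
plan((452.6,-27.9,230),(0.102,0.995)); print(read_state()['gripper_width'],read_state()['joints'].round(2))
E
```

```text
pos [ 173.2 -600.3  244.8] t [-1.708  1.89   0.061] spin 0.4874994224141306 tz [-0.     0.001 -1.   ]
85.58502785296037 [-1.03  0.39  0.01 -0.   -1.19 -0.26]
```

>>> play_rows([
  {"tx": -0.1,"ty": 0.1,"tz": 0,"spin": 0,"gripper": -0.18},
  {"tx": -0.25,"ty": 0.26,"tz": 0,"spin": 0.1,"gripper": -0.18},
  {"tx": -0.4,"ty": 0.42,"tz": 0,"spin": 0.2,"gripper": -0.18},
  {"tx": -0.55,"ty": 0.58,"tz": 0,"spin": 0.3,"gripper": -0.18},
  {"tx": -0.7,"ty": 0.74,"tz": 0,"spin": 0.4,"gripper": -0.18},
  {"tx": -0.85,"ty": 0.9,"tz": 0,"spin": 0.487,"gripper": -0.18},
  {"tx": -0.9,"ty": 0.97,"tz": 0,"spin": 0.487,"gripper": -0.18},
  {"tx": -0.9,"ty": 0.97,"tz": 0,"spin": 0.487,"gripper": -0.18},
])

```text
clock: 1.25
position: [322.6, -304.0, 245.6]
ee_rot: [0.049, 0.999, -0.0, 0.0]
contact_force: [-0.0, 0.2, -0.2]
gripper_width: 50.3
```

```bash
python3 - <<'E'
from h import *
plan((452.6,-27.9,230),(0.102,0.995)); print(read_state()['gripper_width'],read_state()['joints'].round(2))
E
```

```text
pos [ 322.6 -304.   245.6] t [-0.409  1.15   0.063] spin 0.004480777599270114 tz [ 0.001 -0.    -1.   ]
50.27940200784252 [-0.39  0.07 -0.41 -0.   -1.09 -1.28]
```

>>> play_rows([
  {"tx": -0.05,"ty": 0.12,"tz": 0,"spin": 0,"gripper": -0.18},
  {"tx": -0.12,"ty": 0.3,"tz": 0,"spin": 0,"gripper": -0.18},
  {"tx": -0.19,"ty": 0.5,"tz": 0,"spin": 0,"gripper": -0.18},
  {"tx": -0.26,"ty": 0.7,"tz": 0,"spin": 0,"gripper": -0.18},
  {"tx": -0.32,"ty": 0.88,"tz": 0,"spin": 0,"gripper": -0.18},
  {"tx": -0.35,"ty": 0.98,"tz": 0,"spin": 0,"gripper": -0.18},
  {"tx": -0.35,"ty": 0.98,"tz": 0,"spin": 0,"gripper": -0.18},
  {"tx": -0.35,"ty": 0.98,"tz": 0,"spin": 0,"gripper": -0.18},
])

```text
clock: 2.25
position: [433.9, -71.2, 245.1]
ee_rot: [0.051, 0.999, -0.0, -0.0]
contact_force: [0.4, -1.0, 0.2]
gripper_width: 50.0
```

```bash
python3 - <<'E'
from h import *
plan((452.6,-27.9,230),(0.102,0.995)); print(read_state()['contact_force'])
im=get_image('wrist');save(im,'w1.png')
for b,c in blobs(im,(100,140,60),(125,255,255)): print(b,c,onplane(im,*c,95).round(1),atdepth(im,*c).round(1))
E
```

```text
pos [433.9 -71.2 245.1] t [-0.057  0.18   0.06 ] spin -0.0007420077408505082 tz [-0.001 -0.    -1.   ]
[ 0.38822668 -1.002683    0.15822114]
[625, 32, 15, 107, 1308] [633.0, 88.9] [382.5 172.5  95. ] [391.6 243.4  11. ]
[321, 190, 27, 27, 552] [334.1, 203.5] [450.  -59.1  95. ] [450.1 -59.1  94.6]
[398, 190, 28, 27, 545] [411.4, 203.6] [456.6   3.9  95. ] [456.7   4.   94.6]
[486, 263, 38, 2, 39] [504.6, 263.6] [520.6  84.   95. ] [554.4 113.4  39.2]
```

View pics/w1.png

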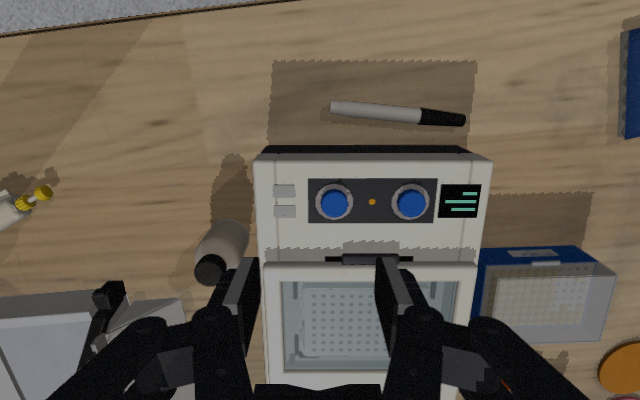

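The wrist view shows the keys at (334,203) and (411,204). They come out at (450,-59) and (457,4), z 94.6, in agreement with the top view. Next I move above them and widen to about 56 mm.

```bash
python3 - <<'E'
from h import *
import bench; print(bench.tcp_to_tips)
plan((453.3,-27.6,135),(0.105,0.994))
E
```

```text
14.0
pos [433.8 -71.3 245.2] t [-0.06   0.182  0.441] spin 0.002537238487899472 tz [-0. -0. -1.]
```

>>> play_rows([
  {"tx": -0.03,"ty": 0.09,"tz": 0.05,"spin": 0,"gripper": -0.32},
  {"tx": -0.06,"ty": 0.182,"tz": 0.15,"spin": 0.003,"gripper": -0.32},
  {"tx": -0.06,"ty": 0.182,"tz": 0.28,"spin": 0.003,"gripper": -0.32},
  {"tx": -0.06,"ty": 0.182,"tz": 0.39,"spin": 0.003,"gripper": -0.32},
  {"tx": -0.06,"ty": 0.182,"tz": 0.44,"spin": 0.003,"gripper": -0.32},
  {"tx": -0.06,"ty": 0.182,"tz": 0.44,"spin": 0.003,"gripper": -0.32},
  {"tx": -0.06,"ty": 0.182,"tz": 0.44,"spin": 0.003,"gripper": -0.32},
])

```text
clock: 3.18
position: [454.5, -26.7, 136.4]
ee_rot: [0.052, 0.999, 0.0, 0.001]
contact_force: [0.3, -0.4, 0.8]
gripper_width: 56.6
```

```bash
python3 - <<'E'
from h import *
plan((453.3,-27.6,110),(0.105,0.994))
for n in('scene','top','wrist'):
    im=get_image(n);save(im,n+'2.png')
    if n=='scene': 
        cv2.imwrite('pics/s2c.png',cv2.resize(im['frame'][140:260,260:420,::-1],None,fx=5,fy=5,interpolation=cv2.INTER_CUBIC)[:600])
E
```

```text
pos [454.5 -26.7 136.4] t [ 0.005 -0.004  0.106] spin 0.0011505305018831488 tz [ 0.002  0.    -1.   ]
```

View pics/s2c.png

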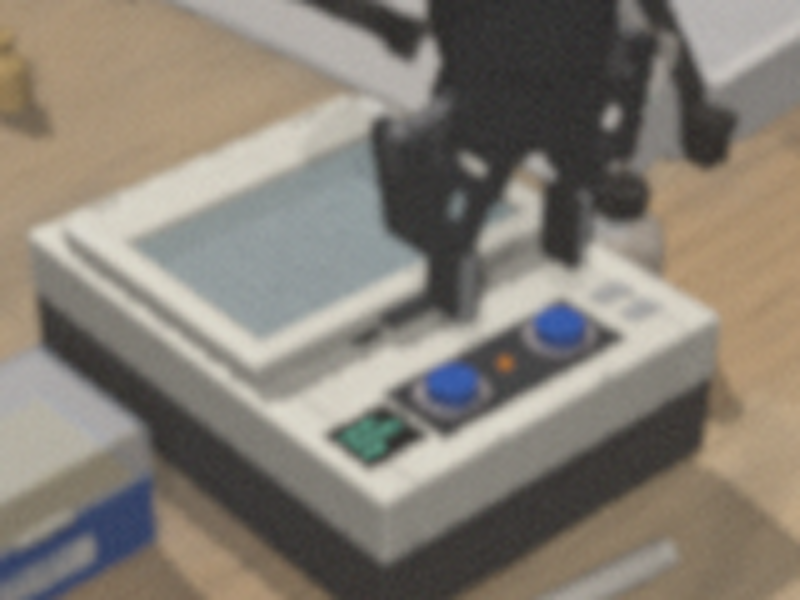

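View pics/wrist2.png

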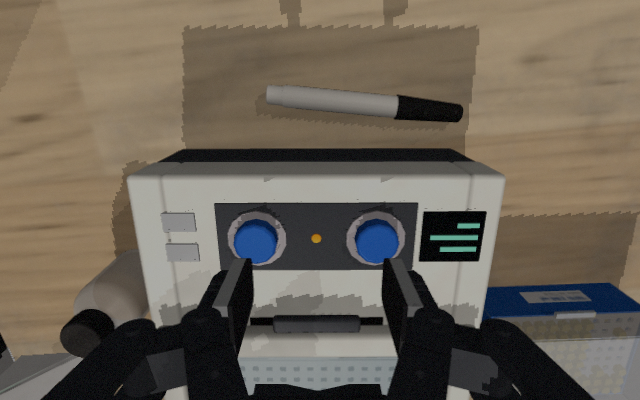

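```bash
python3 - <<'E'
from h import *
s=get_image('scene');w=get_image('wrist');st=read_state();R=Ro.from_quat(st['ee_rot']).as_matrix()
for z in (14,8):
  for y in (28,32,36,42):
    for sg in(1,-1):
      p=st['position']+R@np.array([0,sg*y,z]); print(z,sg*y,p.round(1),'scene',np.round(proj(s,p),1),(np.round(proj(s,p),1)-[260,140])*5,'wrist',np.round(proj(w,p),1))
E
```

```text
14 28 [456.9   1.4 122. ] scene [351.1 204.2] [455.5 321. ] wrist [380.2 271.7]
14 -28 [451.1 -54.3 121.9] scene [370.4 194.2] [552. 271.] wrist [255.1 271.8]
14 32 [457.4   5.4 122. ] scene [349.7 204.9] [448.5 324.5] wrist [389.1 271.6]
14 -32 [450.7 -58.2 121.9] scene [371.7 193.5] [558.5 267.5] wrist [246.2 271.8]
14 36 [457.8   9.4 122. ] scene [348.3 205.7] [441.5 328.5] wrist [398.  271.6]
14 -36 [450.3 -62.2 121.9] scene [373.1 192.8] [565.5 264. ] wrist [237.2 271.8]
14 42 [458.4  15.4 122. ] scene [346.1 206.8] [430.5 334. ] wrist [411.4 271.6]
14 -42 [449.7 -68.2 121.9] scene [375.  191.8] [575. 259.] wrist [223.9 271.8]
8 28 [456.9   1.4 128. ] scene [351.2 201.9] [456.  309.5] wrist [382.5 278.7]
8 -28 [451.1 -54.3 127.9] scene [370.5 191.9] [552.5 259.5] wrist [252.8 278.9]
8 32 [457.3   5.4 128. ] scene [349.8 202.6] [449. 313.] wrist [391.8 278.7]
8 -32 [450.7 -58.3 127.9] scene [371.9 191.2] [559.5 256. ] wrist [243.6 278.8]
8 36 [457.8   9.4 128. ] scene [348.4 203.3] [442.  316.5] wrist [401.  278.7]
8 -36 [450.3 -62.2 127.9] scene [373.2 190.5] [566.  252.5] wrist [234.3 278.8]
8 42 [458.4  15.3 128. ] scene [346.2 204.4] [431. 322.] wrist [414.8 278.6]
8 -42 [449.7 -68.2 127.9] scene [375.2 189.5] [576.  247.5] wrist [220.5 278.8]
```

Both fingertips project over the keys, with pads covering about 28–40 mm either side of the centre line. Descending in small steps.

>>> play_rows([
  {"tx": 0.005,"ty": -0.003,"tz": 0.04,"spin": 0,"gripper": -0.3},
  {"tx": 0.005,"ty": -0.003,"tz": 0.08,"spin": 0,"gripper": -0.3},
  {"tx": 0.005,"ty": -0.003,"tz": 0.1,"spin": 0,"gripper": -0.3},
  {"tx": 0.005,"ty": -0.003,"tz": 0.1,"spin": 0,"gripper": -0.3},
])

```text
clock: 3.92
position: [452.0, -27.2, 109.6]
ee_rot: [0.052, 0.999, -0.0, -0.001]
contact_force: [0.8, -0.5, 0.4]
gripper_width: 55.4
```

>>> play_rows([
  {"tx": 0,"ty": 0,"tz": 0.006,"spin": 0,"gripper": -0.3},
  {"tx": 0,"ty": 0,"tz": 0.006,"spin": 0,"gripper": -0.3},
])

```text
clock: 4.18
position: [452.5, -27.1, 108.9]
ee_rot: [0.052, 0.999, 0.0, 0.0]
contact_force: [0.1, -0.6, -1.2]
gripper_width: 55.8
```

>>> play_rows([
  {"tx": 0,"ty": 0,"tz": 0.006,"spin": 0,"gripper": -0.3},
  {"tx": 0,"ty": 0,"tz": 0.008,"spin": 0,"gripper": -0.3},
  {"tx": 0,"ty": 0,"tz": 0.008,"spin": 0,"gripper": -0.3},
])

```text
clock: 4.55
position: [452.3, -27.1, 106.8]
ee_rot: [0.052, 0.999, 0.0, 0.0]
contact_force: [0.1, 0.1, 0.2]
gripper_width: 55.5
```

```bash
python3 - <<'E'
from h import *
print(read_state()['contact_force'],read_state()['position'])
im=get_image('scene');cv2.imwrite('pics/s3c.png',cv2.resize(im['frame'][140:260,260:420,::-1],None,fx=5,fy=5,interpolation=cv2.INTER_CUBIC)[:600])
im=get_image('wrist');save(im,'w3.png')
E
```

```text
[0.114765   0.12896776 0.21643848] [452.33942908 -27.14843397 106.81154659]
```

View pics/s3c.png

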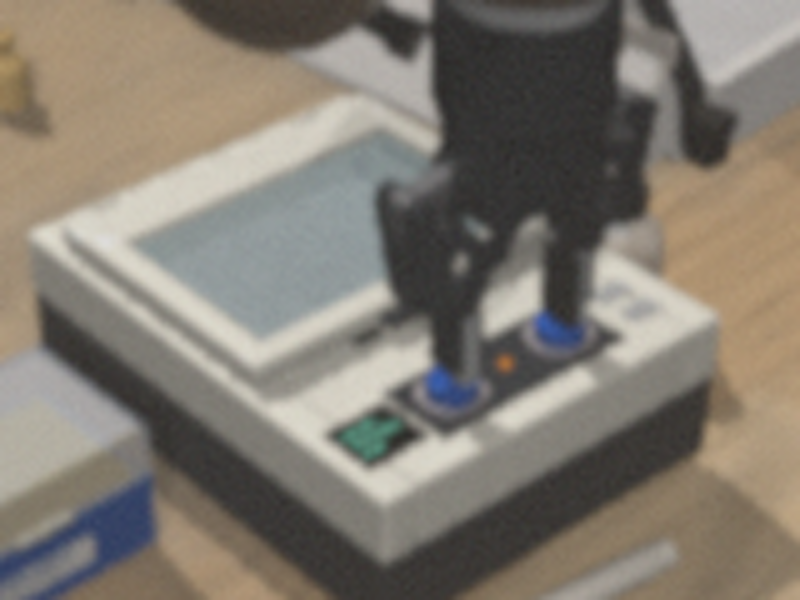

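View pics/w3.png

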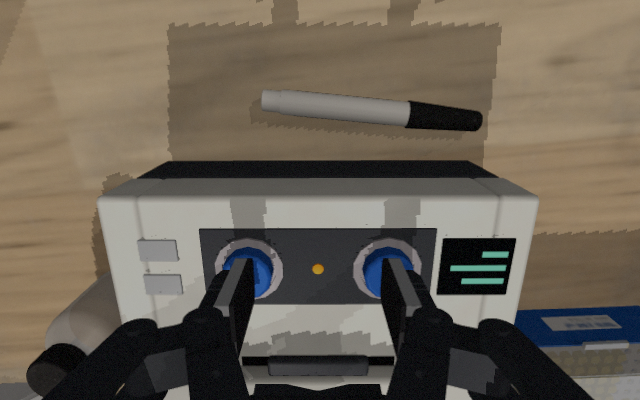

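The tips sit right over both blue keys (scene crop (450,375) and (560,325)), with no contact yet. Continuing down.

>>> play_rows([
  {"tx": 0,"ty": 0,"tz": 0.006,"spin": 0,"gripper": -0.3},
  {"tx": 0,"ty": 0,"tz": 0.01,"spin": 0,"gripper": -0.3},
  {"tx": 0,"ty": 0,"tz": 0.01,"spin": 0,"gripper": -0.3},
])

```text
clock: 5.03
position: [452.4, -27.2, 104.9]
ee_rot: [0.052, 0.999, -0.0, 0.0]
contact_force: [-2.6, 0.4, 6.6]
gripper_width: 55.7
```

>>> play_rows([
  {"tx": 0,"ty": 0,"tz": 0.006,"spin": 0,"gripper": -0.3},
  {"tx": 0,"ty": 0,"tz": 0.006,"spin": 0,"gripper": -0.3},
])

```text
clock: 5.28
position: [452.4, -27.2, 103.7]
ee_rot: [0.052, 0.999, -0.0, 0.0]
contact_force: [-3.9, 0.9, 9.2]
gripper_width: 55.3
```

>>> play_rows([
  {"tx": 0,"ty": 0,"tz": 0.006,"spin": 0,"gripper": -0.3},
  {"tx": 0,"ty": 0,"tz": 0.012,"spin": 0,"gripper": -0.3},
  {"tx": 0,"ty": 0,"tz": 0.012,"spin": 0,"gripper": -0.3},
])

```text
clock: 5.65
position: [452.5, -27.2, 101.3]
ee_rot: [0.052, 0.999, -0.0, 0.0]
contact_force: [-5.5, 1.2, 13.4]
gripper_width: 55.6
```

>>> play_rows([
  {"tx": 0,"ty": 0,"tz": 0.006,"spin": 0,"gripper": -0.3},
  {"tx": 0,"ty": 0,"tz": 0.006,"spin": 0,"gripper": -0.3},
])

```text
clock: 5.9
position: [452.5, -27.2, 100.1]
ee_rot: [0.052, 0.999, -0.0, 0.0]
contact_force: [-5.5, 2.0, 15.6]
gripper_width: 55.3
```

>>> play_rows([
  {"tx": 0,"ty": 0,"tz": 0.006,"spin": 0,"gripper": -0.3},
  {"tx": 0,"ty": 0,"tz": 0.006,"spin": 0,"gripper": -0.3},
])

```text
clock: 6.15
position: [452.5, -27.1, 99.1]
ee_rot: [0.052, 0.999, -0.0, 0.0]
contact_force: [-6.5, 1.3, 17.7]
gripper_width: 55.3
```

>>> play_rows([
  {"tx": 0,"ty": 0,"tz": 0.004,"spin": 0,"gripper": -0.3},
  {"tx": 0,"ty": 0,"tz": 0.004,"spin": 0,"gripper": -0.3},
])

```text
clock: 6.4
position: [452.5, -27.2, 99.0]
ee_rot: [0.051, 0.999, -0.0, 0.0]
contact_force: [-8.6, 2.7, 26.7]
gripper_width: 55.7
```

The force jumped with no further travel, so the hard stop is reached. Pressing slightly more and holding.

>>> play_rows([
  {"tx": 0,"ty": 0,"tz": 0.002,"spin": 0,"gripper": -0.3},
  {"tx": 0,"ty": 0,"tz": 0.002,"spin": 0,"gripper": -0.3},
  {"tx": 0,"ty": 0,"tz": 0.002,"spin": 0,"gripper": -0.3},
  {"tx": 0,"ty": 0,"tz": 0.002,"spin": 0,"gripper": -0.3},
  {"tx": 0,"ty": 0,"tz": 0.002,"spin": 0,"gripper": -0.3},
  {"tx": 0,"ty": 0,"tz": 0.002,"spin": 0,"gripper": -0.3},
  {"tx": 0,"ty": 0,"tz": 0.002,"spin": 0,"gripper": -0.3},
  {"tx": 0,"ty": 0,"tz": 0.002,"spin": 0,"gripper": -0.3},
  {"tx": 0,"ty": 0,"tz": 0.002,"spin": 0,"gripper": -0.3},
  {"tx": 0,"ty": 0,"tz": 0.002,"spin": 0,"gripper": -0.3},
  {"tx": 0,"ty": 0,"tz": 0.002,"spin": 0,"gripper": -0.3},
  {"tx": 0,"ty": 0,"tz": 0.002,"spin": 0,"gripper": -0.3},
])

```text
clock: 7.9
position: [452.5, -27.2, 99.0]
ee_rot: [0.051, 0.999, -0.0, 0.001]
contact_force: [-10.9, 2.6, 30.9]
gripper_width: 56.1
```

```bash
python3 - <<'E'
from h import *
s=read_state();print(s['contact_force'],s['wrist_torque'],s['position'])
im=get_image('scene');cv2.imwrite('pics/s4c.png',cv2.resize(im['frame'][110:260,250:430,::-1],None,fx=4,fy=4,interpolation=cv2.INTER_CUBIC)[:600])
E
```

```text
[-10.89481826   2.6382474   30.85770938] [ 1.02035554  3.08700721 -0.09578496] [452.53330594 -27.16571683  98.99097824]
```

View pics/s4c.png

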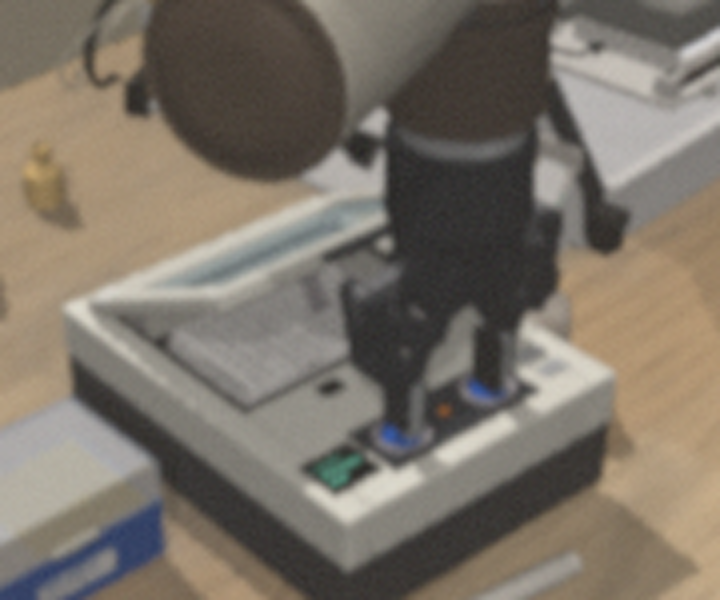

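The lid has sprung ajar while both keys are held: it is raised in the crop, with the plate visible under it. A brief extra hold, then I lift straight off and close the fingers.

>>> play_rows([
  {"tx": 0,"ty": 0,"tz": 0,"spin": 0,"gripper": -0.3},
  {"tx": 0,"ty": 0,"tz": 0,"spin": 0,"gripper": -0.3},
  {"tx": 0,"ty": 0,"tz": 0,"spin": 0,"gripper": -0.3},
  {"tx": 0,"ty": 0,"tz": -0.03,"spin": 0,"gripper": -0.3},
  {"tx": 0,"ty": 0,"tz": -0.08,"spin": 0,"gripper": -0.3},
  {"tx": 0,"ty": 0,"tz": -0.15,"spin": 0,"gripper": -0.3},
  {"tx": 0,"ty": 0,"tz": -0.23,"spin": 0,"gripper": 1},
  {"tx": 0,"ty": 0,"tz": -0.32,"spin": 0,"gripper": 1},
  {"tx": 0,"ty": 0,"tz": -0.4,"spin": 0,"gripper": 1},
  {"tx": 0,"ty": 0,"tz": -0.44,"spin": 0,"gripper": 1},
  {"tx": 0,"ty": 0,"tz": -0.44,"spin": 0,"gripper": 1},
  {"tx": 0,"ty": 0,"tz": -0.44,"spin": 0,"gripper": 1},
])

```text
clock: 9.45
position: [451.8, -27.2, 204.5]
ee_rot: [0.052, 0.999, -0.0, -0.001]
contact_force: [0.5, 0.2, 0.4]
gripper_width: 0.0
```

```bash
python3 - <<'E'
from h import *
s=read_state();print(s['contact_force'],s['position'],s['gripper_width'])
xi=np.array([.9945,-.105,0]);hin=np.array([453.3,-27.6,88])+200*xi
for n in('scene','top','wrist'):
    im=get_image(n)
    save(im,n+'5.png')
    for a in (.7,.83,.95):
        p=hin+154*(-np.cos(a+.026)*xi+np.sin(a+.026)*np.array([0,0,1]));print(n,a,p.round(1),np.round(proj(im,p),1))
    if n=='scene': cv2.imwrite('pics/s5c.png',cv2.resize(im['frame'][110:260,250:430,::-1],None,fx=4,fy=4,interpolation=cv2.INTER_CUBIC)[:600])
E
```

```text
[0.52426053 0.23524648 0.37122804] [451.7933246  -27.23620175 204.46478948] 0.014025407353282218
scene 0.7 [537.7 -36.5 190.2] [335.4 155.8]
scene 0.83 [551.8 -38.  204.3] [331.1 147.6]
scene 0.95 [566.4 -39.5 215.6] [326.7 140.5]
top 0.7 [537.7 -36.5 190.2] [345.9 202.9]
top 0.83 [551.8 -38.  204.3] [347.3 194.3]
top 0.95 [566.4 -39.5 215.6] [348.7 185.6]
wrist 0.7 [537.7 -36.5 190.2] [317.1 416.5]
wrist 0.83 [551.8 -38.  204.3] [317.1 462. ]
wrist 0.95 [566.4 -39.5 215.6] [317.1 505.7]
```

View pics/s5c.png

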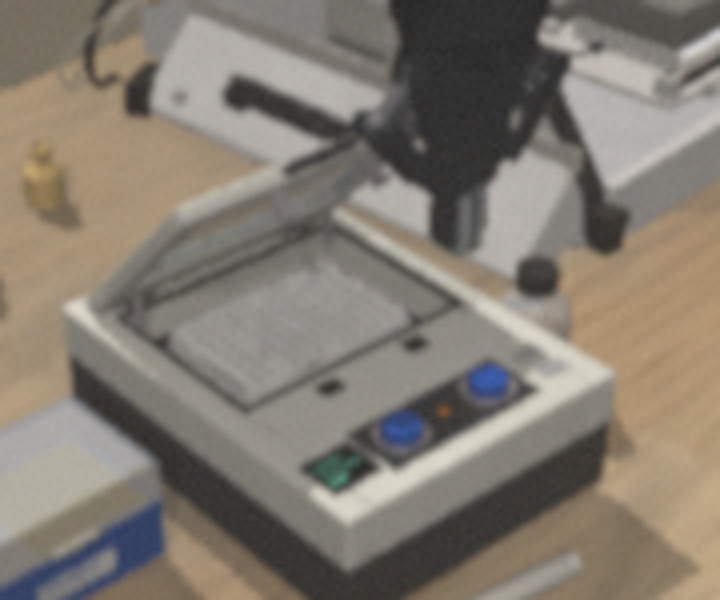

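View pics/wrist5.png

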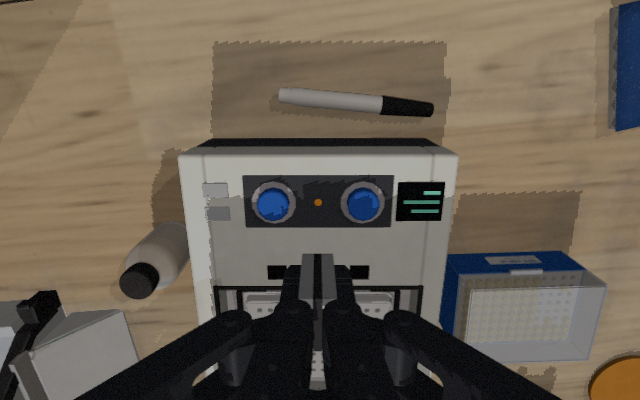

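View pics/top5.png

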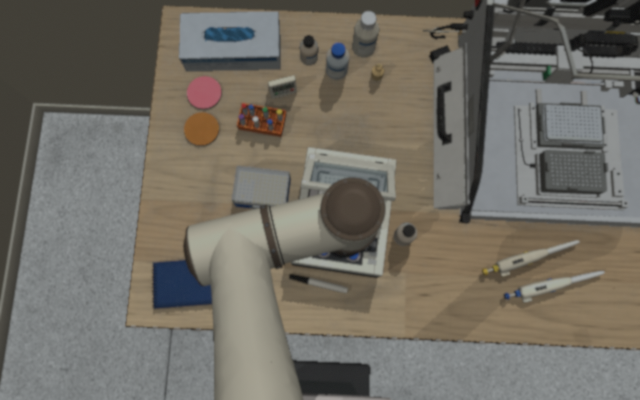

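Scene view: the lid is ajar with its lip at about (331,148) px, which matches 0.83 rad. Both keys are up and the plate is in its nest. The closed fingers are in front of the lip on its centre line. Approaching and pushing along the arc.

>>> play_rows([
  {"tx": -0.05,"ty": 0,"tz": 0,"spin": 0,"gripper": 1},
  {"tx": -0.13,"ty": 0,"tz": 0,"spin": 0,"gripper": 1},
  {"tx": -0.21,"ty": 0,"tz": -0.005,"spin": 0,"gripper": 1},
  {"tx": -0.27,"ty": 0,"tz": -0.005,"spin": 0,"gripper": 1},
  {"tx": -0.31,"ty": 0,"tz": -0.005,"spin": 0,"gripper": 1},
  {"tx": -0.31,"ty": 0,"tz": -0.005,"spin": 0,"gripper": 1},
  {"tx": -0.31,"ty": 0,"tz": -0.005,"spin": 0,"gripper": 1},
])

```text
clock: 10.48
position: [528.9, -35.2, 206.5]
ee_rot: [0.052, 0.999, 0.0, -0.0]
contact_force: [0.2, -0.6, 0.4]
gripper_width: -0.1
```

>>> play_rows([
  {"tx": -0.03,"ty": 0,"tz": -0.01,"spin": 0,"gripper": 1},
  {"tx": -0.06,"ty": 0,"tz": -0.03,"spin": 0,"gripper": 1},
  {"tx": -0.09,"ty": 0,"tz": -0.05,"spin": 0,"gripper": 1},
  {"tx": -0.12,"ty": 0,"tz": -0.065,"spin": 0,"gripper": 1},
  {"tx": -0.12,"ty": 0,"tz": -0.065,"spin": 0,"gripper": 1},
])

```text
clock: 11.1
position: [560.4, -38.4, 223.1]
ee_rot: [0.052, 0.999, 0.0, 0.001]
contact_force: [-0.8, 0.7, 1.2]
gripper_width: 0.1
```

```bash
python3 - <<'E'
from h import *
s=read_state();print(s['contact_force'],s['position'],s['gripper_width'])
xi=np.array([.9945,-.105,0]);print('s',(s['position']-[453.3,-27.6,0])@xi, 'y',(s['position']-[453.3,-27.6,0])@[.105,.9945,0])
im=get_image('scene');cv2.imwrite('pics/s6c.png',cv2.resize(im['frame'][110:260,250:430,::-1],None,fx=4,fy=4,interpolation=cv2.INTER_CUBIC)[:600])
E
```

```text
[-0.8027003   0.70946581  1.24229671] [560.3512289  -38.37515483 223.0918267 ] 0.10474783200154887
s 107.59383839522677 y 0.5244875520268856
```

View pics/s6c.png

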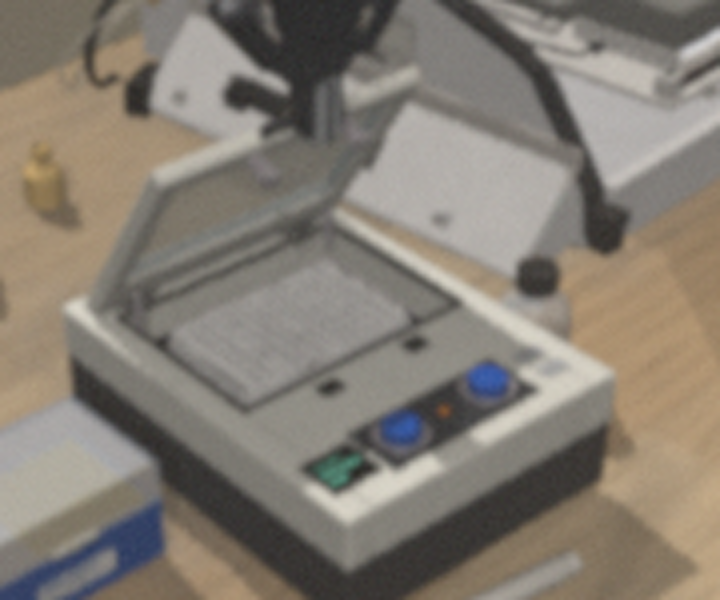

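The lid is riding on the finger at about 1.0 rad with about 1 N. Continuing along the arc.

>>> play_rows([
  {"tx": -0.03,"ty": 0,"tz": -0.015,"spin": 0,"gripper": 1},
  {"tx": -0.06,"ty": 0,"tz": -0.03,"spin": 0,"gripper": 1},
  {"tx": -0.09,"ty": 0,"tz": -0.04,"spin": 0,"gripper": 1},
  {"tx": -0.12,"ty": 0,"tz": -0.05,"spin": 0,"gripper": 1},
  {"tx": -0.15,"ty": 0,"tz": -0.06,"spin": 0,"gripper": 1},
  {"tx": -0.18,"ty": 0,"tz": -0.067,"spin": 0,"gripper": 1},
  {"tx": -0.21,"ty": 0,"tz": -0.073,"spin": 0,"gripper": 1},
  {"tx": -0.24,"ty": 0,"tz": -0.078,"spin": 0,"gripper": 1},
  {"tx": -0.27,"ty": 0,"tz": -0.082,"spin": 0,"gripper": 1},
  {"tx": -0.3,"ty": 0,"tz": -0.084,"spin": 0,"gripper": 1},
])

```text
clock: 12.4
position: [634.7, -46.2, 244.4]
ee_rot: [0.052, 0.999, -0.0, 0.001]
contact_force: [-0.7, 1.0, 2.2]
gripper_width: -0.1
```

>>> play_rows([
  {"tx": -0.03,"ty": 0,"tz": 0,"spin": 0,"gripper": 1},
  {"tx": -0.06,"ty": 0,"tz": 0.002,"spin": 0,"gripper": 1},
  {"tx": -0.09,"ty": 0,"tz": 0.006,"spin": 0,"gripper": 1},
  {"tx": -0.12,"ty": 0,"tz": 0.01,"spin": 0,"gripper": 1},
  {"tx": -0.14,"ty": 0,"tz": 0.012,"spin": 0,"gripper": 1},
  {"tx": -0.14,"ty": 0,"tz": 0.012,"spin": 0,"gripper": 1},
])

```text
clock: 13.15
position: [668.9, -49.8, 240.3]
ee_rot: [0.052, 0.999, -0.0, -0.0]
contact_force: [-0.4, 0.8, 0.5]
gripper_width: -0.0
```

```bash
python3 - <<'E'
from h import *
s=read_state();print(s['contact_force'],s['position'])
xi=np.array([.9945,-.105,0]);print('s',(s['position']-[453.3,-27.6,0])@xi)
im=get_image('scene');cv2.imwrite('pics/s7c.png',cv2.resize(im['frame'][60:260,230:430,::-1],None,fx=3,fy=3,interpolation=cv2.INTER_CUBIC)[:600])
E
```

```text
[-0.43186863  0.79766511  0.52262775] [668.89582505 -49.81089537 240.33051512]
s 216.7421920278704
```

View pics/s7c.png

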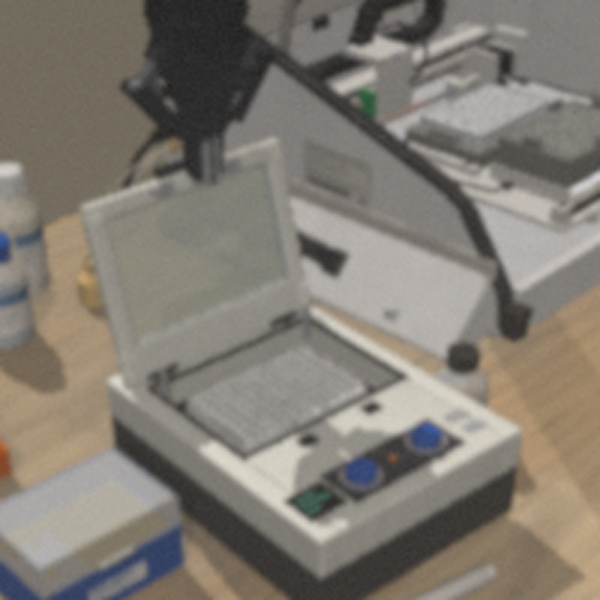

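The lid is past upright. A little more push, then I back off and check.

>>> play_rows([
  {"tx": -0.02,"ty": 0,"tz": 0.002,"spin": 0,"gripper": 1},
  {"tx": -0.03,"ty": 0,"tz": 0.004,"spin": 0,"gripper": 1},
  {"tx": -0.03,"ty": 0,"tz": 0.004,"spin": 0,"gripper": 1},
  {"tx": 0.02,"ty": 0,"tz": 0,"spin": 0,"gripper": 1},
  {"tx": 0.1,"ty": 0,"tz": 0,"spin": 0,"gripper": 1},
  {"tx": 0.2,"ty": 0,"tz": -0.03,"spin": 0,"gripper": 1},
  {"tx": 0.32,"ty": 0,"tz": -0.08,"spin": 0,"gripper": 1},
  {"tx": 0.44,"ty": 0,"tz": -0.12,"spin": 0,"gripper": 1},
  {"tx": 0.5,"ty": 0,"tz": -0.14,"spin": 0,"gripper": 1},
  {"tx": 0.5,"ty": 0,"tz": -0.14,"spin": 0,"gripper": 1},
])

```text
clock: 14.45
position: [543.8, -36.7, 276.8]
ee_rot: [0.052, 0.999, 0.0, 0.001]
contact_force: [-0.3, 0.4, -1.2]
gripper_width: -0.4
```

```bash
python3 - <<'E'
from h import *
s=read_state();print(s['contact_force'],s['position'])
xi=np.array([.9945,-.105,0]);yi=np.array([.105,.9945,0]);hin=np.array([453.3,-27.6,88])+200*xi
im=get_image('scene')
f=im['frame'].copy()
for a,c in ((1.6,(255,0,0)),(1.75,(255,255,0)),(1.92,(0,255,0))):
  for y in (-94,0,94):
    p=hin+y*yi+154*(-np.cos(a+.026)*xi+np.sin(a+.026)*np.array([0,0,1]));u=np.round(proj(im,p),1);print(a,y,u)
cv2.imwrite('pics/s8c.png',cv2.resize(f[60:260,230:430,::-1],None,fx=3,fy=3,interpolation=cv2.INTER_CUBIC))
t=get_image('top');save(t,'t8.png')
# height of the lid's points from the scene depth
for u,v in((262,130),(275,125),(300,115),(318,112)): print(u,v,atdepth(im,u,v).round(1), 'lid angle',)
E
```

```text
[-0.28364274  0.36788936 -1.15222432] [543.80239872 -36.68251781 276.83030139]
1.6 -94 [331.3 104. ]
1.6 0 [299.7 115.2]
1.6 94 [264.9 127.5]
1.75 -94 [325.1 102.3]
1.75 0 [293.7 113.2]
1.75 94 [259.3 125.2]
1.92 -94 [318.6 102.1]
1.92 0 [287.5 112.8]
1.92 94 [253.5 124.5]
262 130 [704.8  26.9 217.9] lid angle
275 125 [701.3  -8.7 218.7] lid angle
300 115 [693.3 -80.1 221.8] lid angle
318 112 [ 686.7 -133.7  213.5] lid angle
```

View pics/s8c.png

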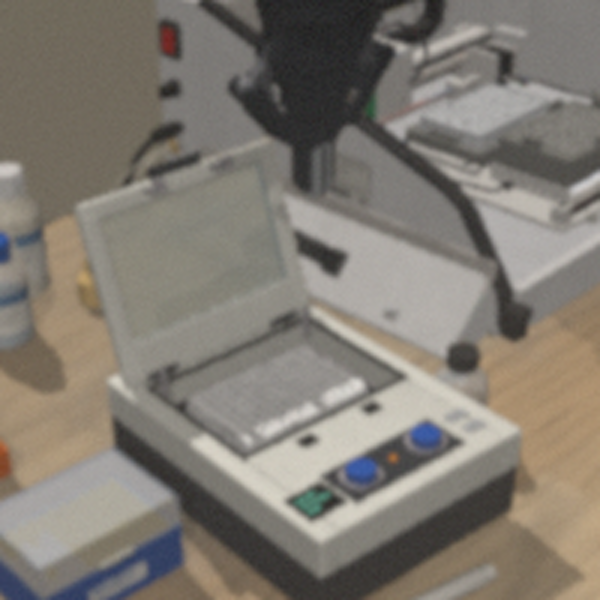

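View pics/t8.png

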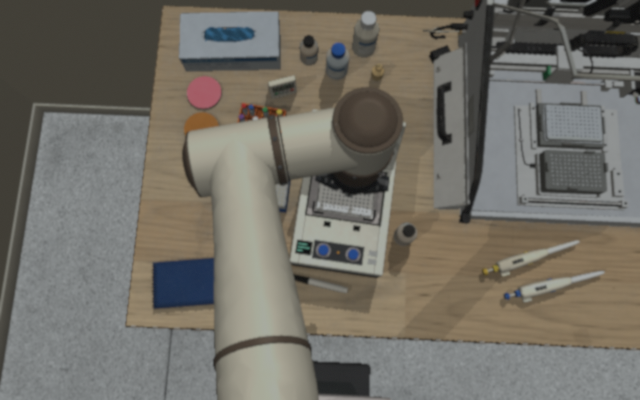

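The lip sits at (288,114) px against (287.5,112.8) predicted for 1.92 rad, the keys are up and the plate is in its nest. I'll draw back a little more and take a final look at the surroundings.

>>> play_rows([
  {"tx": 0.1,"ty": 0,"tz": -0.02,"spin": 0,"gripper": 1},
  {"tx": 0.25,"ty": 0,"tz": -0.05,"spin": 0,"gripper": 1},
  {"tx": 0.36,"ty": 0,"tz": -0.08,"spin": 0,"gripper": 1},
  {"tx": 0.4,"ty": 0,"tz": -0.08,"spin": 0,"gripper": 1},
  {"tx": 0.4,"ty": 0,"tz": -0.08,"spin": 0,"gripper": 1},
  {"tx": 0.4,"ty": 0,"tz": -0.08,"spin": 0,"gripper": 1},
])

```text
clock: 15.3
position: [445.8, -26.3, 295.3]
ee_rot: [0.052, 0.999, -0.0, -0.0]
contact_force: [-0.5, 0.0, 0.3]
gripper_width: 0.2
```

```bash
python3 - <<'E'
from h import *
s=read_state();print(s['contact_force'],s['position'])
im=get_image('scene');save(im,'s9.png')
a=cv2.imread('pics/scene0.png');
for nm,(x0,y0,x1,y1) in dict(box=(220,205,300,275),marker=(335,240,405,280),bottle=(372,170,400,200)).items():
    b=im['frame'][:,:,::-1]; g=lambda q:cv2.cvtColor(np.ascontiguousarray(q[y0:y1,x0:x1]),cv2.COLOR_BGR2GRAY).astype(np.float32)
    print(nm,cv2.phaseCorrelate(g(a),g(b)))
for u,v in((262,130),(275,125),(300,115)): print(atdepth(im,u,v).round(1))
E
```

```text
[-0.47681472  0.00904223  0.25832839] [445.75075305 -26.33098932 295.25316948]
box ((0.12431047286712271, 0.03171386935568421), 0.9592652350664139)
marker ((0.09900909827204174, -0.06286013610201024), 1.0230403860410056)
bottle ((0.14334381311715916, -0.019670864436513114), 0.9348533418443468)
[707.1  25.3 216.5]
[700.8  -8.3 219. ]
[693.2 -79.9 221.9]
```

View pics/s9.png

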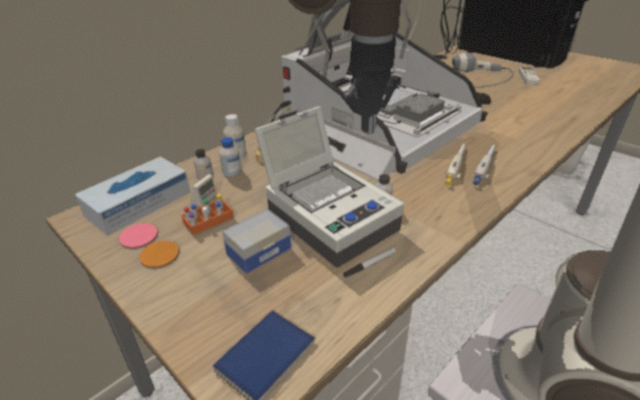

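The lid lies back open and has not moved between looks. The box, marker and bottle shifted less than 0.2 px, and the arm is clear.

```bash
python3 -c "
from bench import job_done
print(job_done())"
```

```text
the job is handed in; nothing more can be done
None
```

The plate incubator is open, with the lid lying back on its stop, and the job is handed in; `job_done()` reports no verdict. It took about 15 s of the 56 s allowed.

**What I did**
- **Keys:** I pressed both keys together, one fingertip on each, down to the hard stop. The total force was about 31 N, and I held it until the lid sprang ajar.
- **Lid:** I lifted off the keys, closed the fingers, and pushed the lid by its lip along its arc past upright. Force readings during the push were about 1 to 2.5 N. Then I backed the arm off.

**Last checks**
- **Lid angle:** The lip appeared at about (288,114) px in the scene view, against (287.5,112.8) predicted for 1.92 rad. Depth readings on the lid stayed within about 2.5 mm between two looks.
- **Keys and plate:** By eye, both keys are up and the plate is in its nest. I did not measure either one.
- **Tip box, bottle and marker:** Each shifted less than 0.2 px from the first picture.
- **Arm:** It is clear of everything, with contact force near zero.

**Disagreements**
- One early move call was refused as invalid because a row left out some fields. Nothing moved.
- Triangulating the scene and top views put the keys at z ≈ 92 mm, while the wrist depth gave 94.6 mm against 95 mm in the text.
- The tips touched the keys with the TCP about 4 mm lower than the nominal 14 mm tip distance predicts. That fits the fingers being partly open.

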